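Set and lock the depth probe on a resin sample

TASK

Slide the tray with the sample cup fully home under the depth probe. Then take the probe's red knob and lower it gently until the sprung tip rests on the resin in the bottom of the cup and gives slightly (a few millimetres at most), and while holding it down there turn the knob clockwise, seen from above, all the way to lock it, so that the probe stays at that height, tip still resting on the resin, when you let go. Leave the other things on the bench undisturbed.

Things in the scene. Friction and masses are not known exactly. Their poses are not given: they have to be found in the camera images.
- stand: the depth stand, fixed to the bench: grey base plate 130 (x) by 330 (y) by 16 mm, and a white C-frame. Origin on the bench right below the probe's axis; z up; the plate reaches from y = -225 to +105 mm. The white column (50 by 24 mm) stands at y = +88 mm and carries an arm 42 mm wide out to the axis, its top 154 mm above the bench; nothing stands higher than this but the probe and its red knob. The turn of the stand about z differs from start to start
- tray (a joint): travel in m of the aluminium tray along the stand's +y: 0 = pulled out, 0.08 = fully home against a hard stop, where the cup's centre is on the probe's axis. Starts at 0 to 0.03. It rubs with about 3 N and stays where it is left
- tray_tab (a point): grip point of the tray's upright blue tab: 10 mm thick (along the stand's y), 50 mm wide (x), its top 22 mm above this point and the tray's surface 30 mm below it. Axes as the stand's. It lies 128 mm from the cup's centre, on the stand's -y side. Push or grip it to slide the tray
- cup_rim (a point): centre of the mouth of the opaque white sample cup fixed on the tray, 60 mm outside, 54 mm inside diameter, 52 mm deep inside when empty; rim 79 mm above the bench. Cured, hard resin fills its bottom to a height that differs from cup to cup: the resin lies 14 to 42 mm below this point
- probe (a joint): how far in m the vertical probe has been lowered: 0 = fully up, 0.066 = lowest. A spring pulls it up with about 1 to 2 N, so that it rises again when let go unlocked. Unlocked it slides freely (friction below 1 N)
- knob (a joint): turn of the red knob in rad, clockwise from above: starts at 0 to 0.15 (free); the inner twist lock begins to bind at about 0.55 and is locked beyond 1.1; end stop at 1.4. Binding takes about 0.1 N m; it stays where it is left. Locked, the probe holds its height against about 6 N
- knob_grip (a point): grip point of the red knob on top of the probe, on its vertical axis: a bar 46 mm long, 14 mm thick and 43 mm high, its top 18 mm above this point; the bar stands on a disc 36 mm wide whose top is 24 mm below this point. x points along the bar (at knob turn 0 along the stand's x), z up. 259 mm above the bench with the probe fully up; it goes down with the probe and turns with the knob
- probe_tip: the sprung brass tip, a pin 9 mm in diameter; origin at its lower end, 93 mm above the bench with the probe fully up and the tip not pressed in. Pressed, it starts to give at about 0.8 N and then gives 1 mm per 0.8 N, at most 8 mm; it must never be pressed with more than 12 N
- spare_cup: bystander: empty white cup, 60 mm in diameter, 55 mm high, beside the stand's base; origin at the centre of its underside
- resin_jar: bystander: amber jar with orange cap, 52 mm in diameter, 70 mm high, beside the stand's base; origin at the centre of its underside
- tube_rack: bystander: yellow rack, 100 by 240 mm, of blue-capped tubes, 113 mm high; origin at the centre of its underside
- blue_bottle: bystander: glass bottle with blue cap, 76 mm in diameter, 160 mm high; origin at the centre of its underside
- flask: bystander: amber conical flask with red stopper, 104 mm in diameter, 147 mm high; origin at the centre of its underside
- tip_box: bystander: orange box with clear lid, 115 by 80 by 72 mm; origin at the centre of its underside
- well_plate: bystander: clear well plate, 127 by 85 by 20 mm; origin at the centre of its underside

How it is judged:
On the way, in this order (a step that is already met when the one before it is completed fails the run):
1. the tray is fully home and the probe is not yet lowered into the cup (value of joint tray above 0.077 m and value of joint probe below 0.012 m), for 0.2 s.
2. the tip rests on the resin, pressed in by the still unlocked probe, with the tray home (value of joint tray above 0.077 m and value of joint knob below 0.5 rad and value of joint probe above 0.02 m and contact force between probe_tip and anything else above 0.8 N), for 0.2 s.
3. the knob is turned to lock while the tip still rests on the resin (value of joint knob above 1.1 rad and value of joint probe above 0.02 m and contact force between probe_tip and anything else above 0.5 N), for 0.2 s.
At the end, for the whole second after the job is handed in: The tray is home within 3 mm, the knob is turned past 1.1 rad, and the probe, let go, stays down at rest with its tip pressing on the resin with 0.5 to 5 N (pressed in by at most about 5 mm) (all of step 3 and value of joint tray above 0.077 m and contact force between probe_tip and anything else below 5 N and velocity of joint probe between -0.002 and 0.002 m/s); the robot touches nothing.
It fails at once if the probe tip is pressed with more than 12 N (contact force between probe_tip and anything else above 12 N).
It fails at once if a bystander is moved by more than 20 mm (distance of any of spare_cup, resin_jar, tube_rack, blue_bottle, flask, tip_box, well_plate from where it was at the start of the episode above 0.02 m).
It also fails if it takes over 64 s, if anything falls off the work surface, if the arm or the gripper's body presses on something with over 40 N, if the wrist force passes 120 N, or if a joint passes its speed limit or range.

ROBOT

A 7-joint arm with a two-finger parallel gripper is mounted at the origin on the work surface. World frame = base frame: x ahead of the robot, y to its left, z up, the work surface at z = 0. Lengths are in m, angles in rad, forces in N, time in s.
With the tool pointing down it reaches from about 0.425 to 0.925 m from the base axis. Payload 6.8 kg.
Tool frame: the origin (TCP) lies at the very end of the fingers, on their centre line; the grasp point (between the pads) lies 19 mm behind it (bot.grasp_offset is the distance from the TCP to the grasp point, in m); z points along the fingers, y is the direction in which the jaws open and shut (so a half turn about z gives the same grasp; the last joint's range is limited). The gripper opens to 85 mm and grips with 20 to 120 N. Pads are 22 mm wide; open, the fingers measure 114 mm over their backs; the gripper's body (76 mm by 85 mm) begins 54 mm behind the grasp point. The pads swing forward as they close: fully open they stand 13 mm farther back than shut.
Start: joints at [-1.254, 0.477, 0.022, 1.555, -0.011, 1.109, -0.083], TCP at [0.278, 0.615, 0.231] pointing down, gripper open.
Joint ranges: [-2.96, 2.96], [-0.34, 2.1], [-1.41, 1.46], [0.24, 2.44], [-1.37, 4.51], [0.17, 1.92], [-2.96, 2.96]. Speed limits (rad/s): [2.39, 2.39, 3.14, 3.14, 3.14, 3.14, 3.14].

INTERFACE

Orientations are given as a unit quaternion [w, x, y, z].
In Python, from station import monitor, cams, bot, finder gives the robot as it stands.
- The arm moves only by the tool jog_arm, never from a script. Its argument "plan" is a list of rows, each an object of numbers: "x", "y", "z": the shift along the tool's x, y, z as a fraction of full scale; "wx", "wy", "wz": the turn, a rotation vector about the tool's x, y, z as a fraction of full scale. A call has 1 to 12 rows; each row is the pose to reach, as a shift and turn from the pose measured when the call began, along the tool's axes at that moment, turning the shorter way round; what a row does not reach only later rows make up. Full scale, the value 1, is 20 cm for a shift and 180 degrees for a turn. A row lasts 1/12 s, in which the tool goes at most 41.7 mm and 7.16 degrees, less where a joint would pass 70% of its speed; a pose out of reach is approached as far as the arm can. A call with a number of a shift or a turn outside -1 to 1 is refused whole. A call with a gripper value outside its range is refused whole. "hand" is the opening, from -1 (shut) to 1 (fully open), set as the call begins (left out, the last holds). The fingers move at their own pace and stop on an object; "grip_force" is the grip in N (left out, the last holds). Time passes only in rows, so rows that repeat a pose let the fingers close. It gives the time, the measured TCP pose, the force and the opening at its end, in the units of the state.
- monitor.get_obs(): the state, without advancing time (a new reading comes with each control period).
- cams.read_camera(name): name is "scene" or "top"; returns the picture (400x640x3 uint8, red, green, blue); there is no depth.
- cams.get_calibration(name): a dict with "fx", "fy", "cx", "cy" (pixels), "extrinsics" (4x4, takes a point from world to camera coordinates). Camera axes: x right, y down, z forward; pixel columns grow to the right and rows downward; lengths in m; the calibration is good to about 2 mm. A picture is of the moment at which its call begins. get_calibration takes no time and is no camera call.
- bot.hand_in(): hands the job in, once; it reports no verdict.
Trained networks look in the newest picture that a camera, given by its name, has taken for a name from the list of things; names that differ only in an ending like _2 or _b are one class to them, and where a whole thing is asked for, a point or a joint stands for the part that bears it (a point fixed in the world has none). Each returns a list of dicts, best first, with "confidence" (0 to 1); they miss things now and then, are a little off and sometimes report something else, mostly with a low value. They report only what shows in the picture. A call takes as long as a camera call.
- finder.find_in(camera, target): "bbox" ([left, top, width, height] in pixels, round what is visible of it).
- finder.place_of(camera, target): "location" ([column, row] in pixels: a listed point, or the origin of a listed thing).
The state is a dict: "t": time; "q": joint angles; "joint_vel": joint speeds; "joint_torque": joint torques, N m; "eef_pos": TCP position; "tool_rot": TCP orientation; "contact_force": force on the tool from outside, world axes, zero at the start; "torque": the same for the moment, N m; "gripper_width": opening from 0.0 (shut) to 1.0 (fully open).
Only numpy, scipy, OpenCV 4.12 (cv2) and the standard library are available. Lean on these libraries where they do the work, as an engineer would, in place of code of your own. Each camera call takes 0.05 s, during which the arm holds its last target. There are 200 camera calls.

## Working session

There is one attempt and no reset: what is moved stays moved. The work goes in short steps, Python scripts to look and compute and a tool call to move; the robot and the scene stay as the last step left them, time stands still between calls to the robot, and variables do not carry over. Pictures are saved under pics/ and viewed, about 8 in all and at most 12, crops included, and the job is handed in when it is done.

Besides the shell and the picture viewer there is one more tool, called after "Call:" by a JSON object that holds its "op" and its "data". jog_arm: Moves the arm, as the interface text tells. Shift numbers are shares of 20 cm and turn numbers shares of 180 degrees, none past 1 either way. Its arguments: {"type":"object","properties":{"plan":{"type":"array","items":{"type":"object","properties":{"x":{"type":"number","minimum":-1,"maximum":1},"y":{"type":"number","minimum":-1,"maximum":1},"z":{"type":"number","minimum":-1,"maximum":1},"wx":{"type":"number","minimum":-1,"maximum":1},"wy":{"type":"number","minimum":-1,"maximum":1},"wz":{"type":"number","minimum":-1,"maximum":1}}}},"hand":{"type":"number"},"grip_force":{"type":"number"}},"required":["plan"]}

```bash
mkdir -p pics; cat > h.py <<'E'
import numpy as np, cv2
from station import monitor, cams, bot, finder
def ray(cam,px):
    c=cams.get_calibration(cam);E=np.array(c["extrinsics"]);R,t=E[:3,:3],E[:3,3]
    d=R.T@np.array([(px[0]-c["cx"])/c["fx"],(px[1]-c["cy"])/c["fy"],1]);return -R.T@t,d
def at_z(cam,px,z):
    o,d=ray(cam,px);return o+d*(z-o[2])/d[2]
def proj(cam,p):
    c=cams.get_calibration(cam);E=np.array(c["extrinsics"]);q=E[:3,:3]@np.array(p)+E[:3,3]
    return [round(c["fx"]*q[0]/q[2]+c["cx"],1),round(c["fy"]*q[1]/q[2]+c["cy"],1)]
E
python3 - <<'E'
from h import *
for c in ("scene","top"):
    cv2.imwrite(f"pics/{c}0.png",cams.read_camera(c)[:,:,::-1])
    print(c,ray(c,(320,200)))
    for n,z in (("stand",0),("tray_tab",None),("cup_rim",.079),("knob_grip",.259),("spare_cup",0),("resin_jar",0),("tube_rack",0),("blue_bottle",0),("flask",0),("tip_box",0)):
        r=finder.place_of(c,n)[:2]
        for k in r: print(n,np.round(k["location"],1),round(k["confidence"],2),np.round(at_z(c,k["location"],.055 if z is None else z),3))
print(monitor.get_obs())
E
```

```text
scene (array([ 1.22610534, -0.81171102,  1.06739673]), array([-0.48395673,  0.59933994, -0.63777156]))
stand [346.3 224.2] 0.55 [0.575 0.15  0.   ]
tray_tab [316.2 244.5] 0.89 [ 0.594 -0.041  0.055]
tray_tab [376.2 238.1] 0.44 [0.723 0.112 0.055]
cup_rim [337.7 221.2] 0.93 [0.592 0.071 0.079]
knob_grip [349.2 168.1] 0.56 [0.58  0.132 0.259]
resin_jar [325.2 211.3] 0.84 [0.473 0.154 0.   ]
tube_rack [386.2 179.3] 0.92 [0.533 0.473 0.   ]
tube_rack [178.6 287.2] 0.62 [ 0.362 -0.418  0.   ]
flask [177.  286.9] 0.79 [ 0.357 -0.421  0.   ]
flask [259.3 339.9] 0.53 [ 0.681 -0.384  0.   ]
tip_box [260.2 341.4] 0.89 [ 0.686 -0.385  0.   ]
tip_box [385.8 179.9] 0.62 [0.534 0.468 0.   ]
top (array([4.24363406e-01, 1.27555744e-03, 1.83222186e+00]), array([ 0.05586547, -0.005935  , -0.99849811]))
stand [278.7 186.4] 0.64 [0.573 0.141 0.   ]
tray_tab [333.4 179.2] 0.65 [ 0.598 -0.055  0.055]
tray_tab [424.1 162.2] 0.28 [ 0.665 -0.373  0.055]
cup_rim [298.4 180.5] 0.77 [0.588 0.067 0.079]
cup_rim [438.8 204.8] 0.51 [ 0.515 -0.42   0.079]
knob_grip [271.1 175.4] 0.63 [0.585 0.146 0.259]
spare_cup [
[... 357 characters left out ...]
25412049,  0.47699833,  0.02238242,  1.5554217 , -0.01148432,
        1.10930049, -0.0830829 ]), 'joint_vel': array([-3.67510974e-04,  4.06028060e-04,  8.16560189e-04, -4.22160122e-04,
       -2.52049224e-05,  7.69537125e-04,  1.10174663e-03]), 'joint_torque': array([ 2.67323830e-04, -5.96356165e+01,  1.60644963e+00, -2.81548405e+01,
        1.24862391e-02,  1.72406908e-03, -1.06663478e-05]), 'eef_pos': array([0.27816969, 0.61502269, 0.23129951]), 'tool_rot': array([-3.66039731e-06,  2.10785783e-01,  9.77532278e-01,  7.57239336e-07]), 'contact_force': array([ 0.0200037 , -0.34492542,  0.23859665]), 'torque': array([-0.00545084,  0.00435013,  0.00199073]), 'gripper_width': 1.0019313971240864}
```

```bash
python3 - <<'E'
import cv2
a=cv2.imread("pics/scene0.png")[120:300,230:470];b=cv2.imread("pics/top0.png")[110:260,220:380]
cv2.imwrite("pics/a.png",cv2.resize(a,None,fx=3.3,fy=3.3,interpolation=2));cv2.imwrite("pics/b.png",cv2.resize(b,None,fx=4,fy=4,interpolation=2))
E
```

```text
(no output)
```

View pics/a.png

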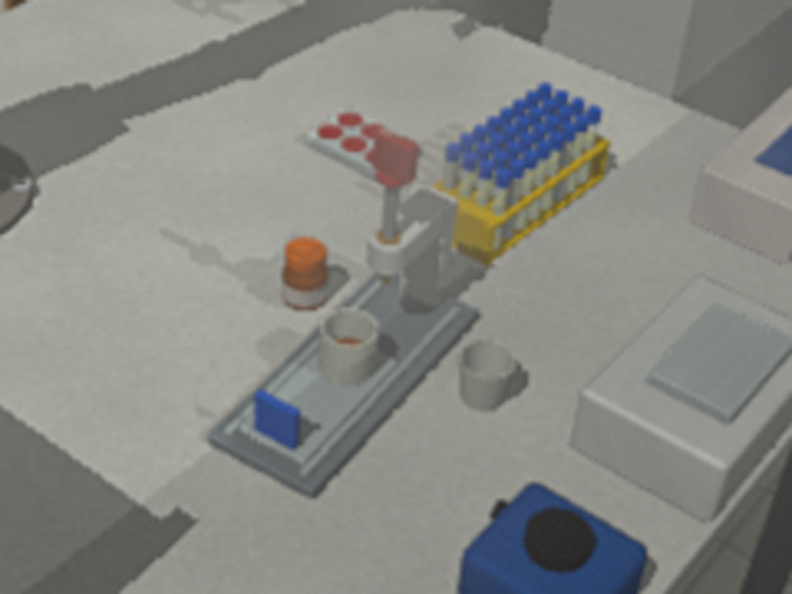

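View pics/b.png

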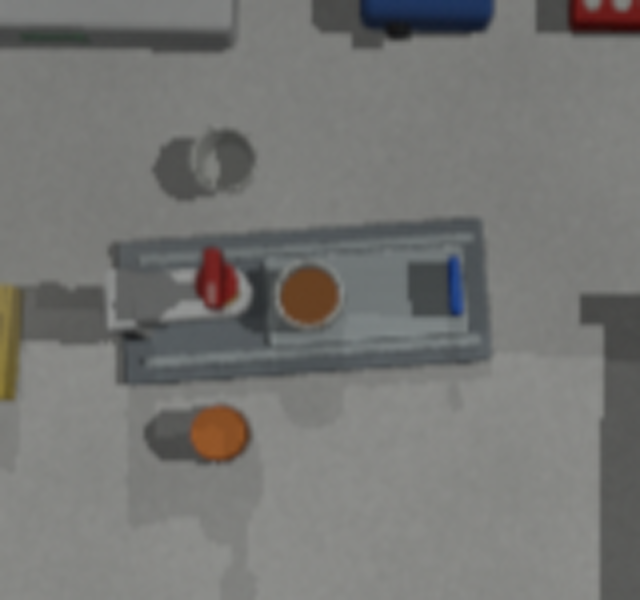

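View pics/top0.png

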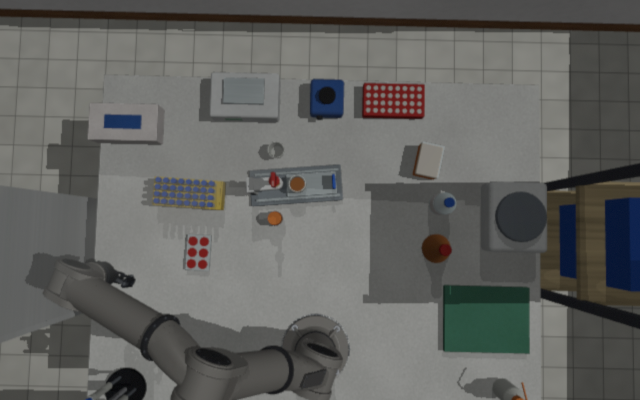

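The pictures show the stand with its +y nearly along world +y (image left in the top view). The blue tab is near top pixel (333,181), the cup (297,183) and the red knob (273,181). The spare cup, jar and rack stay clear of the tray's path. I'll refine the geometry from the colours and plate corners.

```bash
python3 - <<'E'
from h import *
c=np.array([(113,243),(483,220),(490,357),(122,383)])/4+[220,110]
P=np.array([at_z("top",p,.016) for p in c])[:,:2]
print(P.round(3), np.linalg.norm(P[0]-P[1]),np.linalg.norm(P[1]-P[2]))
d=(P[0]+P[3]-P[1]-P[2])/2; y=d/np.linalg.norm(d); x=np.array([y[1],-y[0]])
print("yaw",np.degrees(np.arctan2(x[1],x[0])),"axis",P.mean(0)+y*.06,"x",x,"y",y)
A=P.mean(0)+y*.06
im={k:cv2.imread(f"pics/{k}0.png").astype(int) for k in("scene","top")}
for k,win in(("scene",(215,270,300,330)),("top",(160,200,322,345))):
  r0,r1,c0,c1=win;w=im[k][r0:r1,c0:c1];m=(w[:,:,0]-w[:,:,2]>50);v,u=np.nonzero(m)
  print(k,"blue",u.mean()+c0,v.mean()+r0,len(u))
  px=(u.mean()+c0,v.mean()+r0)
  print(at_z(k,px,.074 if k=="top" else .06))
k,(r0,r1,c0,c1)="top",(165,190,262,285);w=im[k][r0:r1,c0:c1];m=(w[:,:,2]-w[:,:,0]>70)&(w[:,:,2]-w[:,:,1]>70);v,u=np.nonzero(m);print("red",u.mean()+c0,v.mean()+r0,len(u),at_z(k,(u.mean()+c0,v.mean()+r0),.26))
print("proj axis knob",proj("top",[*A,.259]),proj("scene",[*A,.259]),"tab", [ (np.array(p)-A)@y for p in ([.598,-.055],[.594,-.041])])
E
```

```text
[[ 0.625  0.25 ]
 [ 0.654 -0.081]
 [ 0.531 -0.09 ]
 [ 0.5    0.238]] 0.33264246265416414 0.12339524011185748
yaw 5.146337842310677 axis [0.57184362 0.13907157] x [0.99596885 0.08969981] y [-0.08969981  0.99596885]
scene blue 313.2119205298013 246.19205298013244 151
[ 0.59488474 -0.05733551  0.06      ]
top blue 333.42857142857144 181.02380952380952 42
[ 0.58975514 -0.05427018  0.074     ]
red 274.4054054054054 178.59459459459458 37 [0.57555404 0.13489101 0.26      ]
proj axis knob [np.float64(273.1), np.float64(179.8)] [np.float64(348.6), np.float64(166.2)] tab [np.float64(-0.1956354640735982), np.float64(-0.1813331009658335)]
```

```bash
cat >> h.py <<'E'
from scipy.spatial.transform import Rotation as Ro
def frac(p,yaw=None,start=None):
    """print tool-axis fractions to world p, tool y at angle yaw deg, tool straight down"""
    o=monitor.get_obs();R=Ro.from_quat(o["tool_rot"],scalar_first=True);p0=o["eef_pos"]
    s=R.as_matrix().T@(np.array(p)-p0)/.2
    w=np.zeros(3)
    if yaw is not None:
        a=np.radians(yaw);y=np.array([np.cos(a),np.sin(a),0]);z=np.array([0,0,-1.]);M=np.c_[np.cross(y,z),y,z]
        w=(R.inv()*Ro.from_matrix(M)).as_rotvec()/np.pi
    print("xyz",s.round(4),"w",w.round(4))
E
python3 -c "
from h import *
frac([.36,.45,.37],95)"
```

```text
xyz [-0.7128 -0.5832 -0.6935] w [ 0.    -0.    -0.163]
```

Call:
{"op": "jog_arm", "data": {"plan": [{"z": -0.35}, {"z": -0.55}, {"x": -0.3, "y": -0.25, "z": -0.69, "wz": -0.08}, {"x": -0.71, "y": -0.58, "z": -0.69, "wz": -0.163}, {"x": -0.71, "y": -0.58, "z": -0.69, "wz": -0.163}, {"x": -0.71, "y": -0.58, "z": -0.69, "wz": -0.163}, {"x": -0.71, "y": -0.58, "z": -0.69, "wz": -0.163}, {"x": -0.71, "y": -0.58, "z": -0.69, "wz": -0.163}, {"x": -0.71, "y": -0.58, "z": -0.69, "wz": -0.163}], "hand": -1, "grip_force": 20}}

```text
invalid input at $.plan[0]: expected keys x, y, z, wx, wy, wz
```

```bash
python3 -c "
from h import *
print(monitor.get_obs()['q'])
frac([.44,.265,.37],95)"
```

```text
[-1.25412049  0.47699833  0.02238242  1.5554217  -0.01148432  1.10930049
 -0.0830829 ]
xyz [-1.4585 -1.2611 -0.6935] w [ 0.    -0.    -0.163]
```

Call:
{"op": "jog_arm", "data": {"plan": [{"x": 0, "y": 0, "z": -0.35, "wx": 0, "wy": 0, "wz": 0}, {"x": -0.1, "y": -0.1, "z": -0.55, "wx": 0, "wy": 0, "wz": -0.04}, {"x": -0.3, "y": -0.25, "z": -0.69, "wx": 0, "wy": 0, "wz": -0.08}, {"x": -0.5, "y": -0.4, "z": -0.69, "wx": 0, "wy": 0, "wz": -0.12}, {"x": -0.71, "y": -0.58, "z": -0.69, "wx": 0, "wy": 0, "wz": -0.163}, {"x": -0.71, "y": -0.58, "z": -0.69, "wx": 0, "wy": 0, "wz": -0.163}, {"x": -0.71, "y": -0.58, "z": -0.69, "wx": 0, "wy": 0, "wz": -0.163}, {"x": -0.71, "y": -0.58, "z": -0.69, "wx": 0, "wy": 0, "wz": -0.163}, {"x": -0.71, "y": -0.58, "z": -0.69, "wx": 0, "wy": 0, "wz": -0.163}, {"x": -0.71, "y": -0.58, "z": -0.69, "wx": 0, "wy": 0, "wz": -0.163}], "hand": -1, "grip_force": 20}}

```text
t: 1.93
eef_pos: [0.3587, 0.4519, 0.3691]
tool_rot: [-0.0, -0.044, 0.999, 0.0]
contact_force: [0.1, 0.5, 0.2]
gripper_width: -0.002
```

```bash
python3 -c "
from h import *
print(monitor.get_obs()['q'])
frac([.44,.265,.37],95)"
```

```text
[-1.00024101e+00  2.17236116e-01 -8.78775614e-03  1.61029841e+00
  1.05733632e-03  1.31410336e+00  6.50324314e-01]
xyz [-0.3222 -0.9668 -0.0053] w [ 0.0002 -0.0002  0.0004]
```

Call:
{"op": "jog_arm", "data": {"plan": [{"x": -0.1, "y": -0.2, "z": 0, "wx": 0, "wy": 0, "wz": 0}, {"x": -0.2, "y": -0.4, "z": 0, "wx": 0, "wy": 0, "wz": 0}, {"x": -0.3, "y": -0.6, "z": 0, "wx": 0, "wy": 0, "wz": 0}, {"x": -0.35, "y": -0.8, "z": 0, "wx": 0, "wy": 0, "wz": 0}, {"x": -0.4, "y": -1, "z": 0, "wx": 0, "wy": 0, "wz": 0}, {"x": -0.4, "y": -1, "z": 0, "wx": 0, "wy": 0, "wz": 0}]}}

```text
t: 2.43
eef_pos: [0.4588, 0.2535, 0.3687]
tool_rot: [-0.0, -0.04, 0.999, -0.001]
contact_force: [0.5, 0.1, -0.5]
gripper_width: -0.001
```

Call:
{"op": "jog_arm", "data": {"plan": [{"x": -0.1, "y": -0.2, "z": 0, "wx": 0, "wy": 0, "wz": 0}, {"x": -0.2, "y": -0.4, "z": 0, "wx": 0, "wy": 0, "wz": 0}, {"x": -0.3, "y": -0.6, "z": 0, "wx": 0, "wy": 0, "wz": 0}, {"x": -0.35, "y": -0.8, "z": 0, "wx": 0, "wy": 0, "wz": 0}, {"x": -0.4, "y": -1, "z": 0, "wx": 0, "wy": 0, "wz": 0}, {"x": -0.4, "y": -1, "z": 0, "wx": 0, "wy": 0, "wz": 0}]}}

```text
t: 2.93
eef_pos: [0.5563, 0.0555, 0.3688]
tool_rot: [0.0, -0.038, 0.999, -0.003]
contact_force: [0.4, -1.6, 1.0]
gripper_width: -0.001
```

```bash
python3 -c "
from h import *
print(monitor.get_obs()['q'],monitor.get_obs()['eef_pos'])
frac([.594,-.115,.25],95)
frac([.594,-.115,.048],95)"
```

```text
[-0.47100533  0.18141812  0.30326611  1.66749141 -0.05010379  1.30184647
  1.48736252] [0.55628604 0.05553947 0.36881335]
xyz [-0.1237 -0.8611  0.5989] w [-0.0018 -0.0001 -0.0037]
xyz [-0.1239 -0.8554  1.6089] w [-0.0018 -0.0001 -0.0037]
```

Call:
{"op": "jog_arm", "data": {"plan": [{"x": -0.05, "y": -0.2, "z": 0, "wx": 0, "wy": 0, "wz": 0}, {"x": -0.1, "y": -0.4, "z": 0, "wx": 0, "wy": 0, "wz": 0}, {"x": -0.12, "y": -0.6, "z": 0.1, "wx": 0, "wy": 0, "wz": 0}, {"x": -0.124, "y": -0.8, "z": 0.25, "wx": 0, "wy": 0, "wz": -0.003}, {"x": -0.124, "y": -0.86, "z": 0.45, "wx": -0.002, "wy": 0, "wz": -0.004}, {"x": -0.124, "y": -0.86, "z": 0.65, "wx": -0.002, "wy": 0, "wz": -0.004}, {"x": -0.124, "y": -0.86, "z": 0.85, "wx": -0.002, "wy": 0, "wz": -0.004}, {"x": -0.124, "y": -0.86, "z": 1.0, "wx": -0.002, "wy": 0, "wz": -0.004}, {"x": -0.124, "y": -0.86, "z": 1.0, "wx": -0.002, "wy": 0, "wz": -0.004}]}}

```text
t: 3.68
eef_pos: [0.5895, -0.1121, 0.1614]
tool_rot: [-0.007, -0.045, 0.999, 0.001]
contact_force: [-1.0, 0.9, 0.5]
gripper_width: 0.0
```

```bash
python3 - <<'E'
from h import *
print(monitor.get_obs()['q'],monitor.get_obs()['eef_pos'])
frac([.594,-.115,.045],95)
im=cams.read_camera("scene");cv2.imwrite("pics/c.png",cv2.resize(im[120:300,230:430,::-1],None,fx=3,fy=3))
c=finder.place_of("scene","cup_rim")[0];print(c,at_z("scene",c["location"],.079))
E
```

```text
[-0.18220119  0.45215714  0.35236479  1.8149658  -0.19024972  0.92264213
  1.91702463] [ 0.58946144 -0.11206534  0.16141375]
xyz [-0.0296 -0.0186  0.5816] w [ 0.0011 -0.0046  0.0012]
{'location': [335.8, 220.3], 'confidence': 0.77} [0.58468409 0.07056521 0.079     ]
```

View pics/c.png

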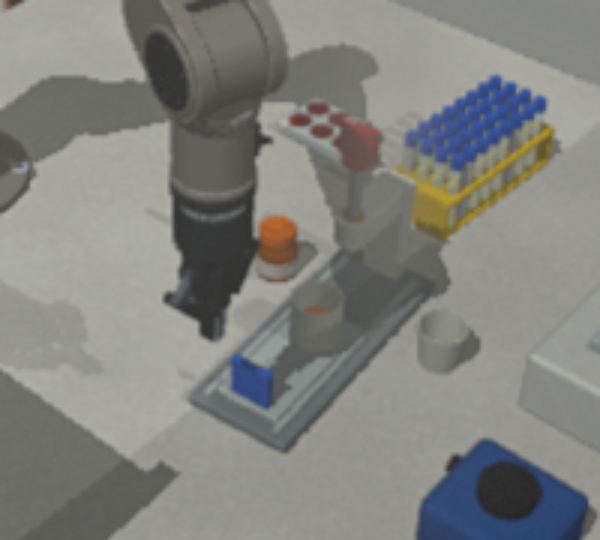

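The gripper hangs clear on the −y side of the tab (fingertip at crop pixel (211,335), tab (252,380)). I'll lower it and push.

Call:
{"op": "jog_arm", "data": {"plan": [{"x": -0.03, "y": -0.02, "z": 0.2, "wx": 0.001, "wy": -0.005, "wz": 0}, {"x": -0.03, "y": -0.02, "z": 0.4, "wx": 0.001, "wy": -0.005, "wz": 0}, {"x": -0.03, "y": -0.02, "z": 0.58, "wx": 0.001, "wy": -0.005, "wz": 0}, {"x": -0.03, "y": -0.02, "z": 0.58, "wx": 0.001, "wy": -0.005, "wz": 0}, {"x": -0.03, "y": 0.08, "z": 0.58, "wx": 0.001, "wy": -0.005, "wz": 0}, {"x": -0.03, "y": 0.18, "z": 0.58, "wx": 0.001, "wy": -0.005, "wz": 0}, {"x": -0.03, "y": 0.25, "z": 0.58, "wx": 0.001, "wy": -0.005, "wz": 0}, {"x": -0.03, "y": 0.32, "z": 0.58, "wx": 0.001, "wy": -0.005, "wz": 0}, {"x": -0.03, "y": 0.38, "z": 0.58, "wx": 0.001, "wy": -0.005, "wz": 0}, {"x": -0.03, "y": 0.38, "z": 0.58, "wx": 0.001, "wy": -0.005, "wz": 0}]}}

```text
t: 4.62
eef_pos: [0.5942, -0.0335, 0.0548]
tool_rot: [0.008, -0.047, 0.999, 0.0]
contact_force: [-0.2, -0.2, -0.6]
gripper_width: 0.0
```

```bash
python3 - <<'E'
from h import *
p=monitor.get_obs()['eef_pos'];print(p)
y=np.array([-.0897,.996]);A=np.array([.573,.138])
print("stand y,x",(p[:2]-A)@y,(p[:2]-A)@[.996,.0897])
t=A-.165*y
frac([*t,.045],95)
E
```

```text
[ 0.59424613 -0.03352717  0.054807  ]
stand y,x -0.17274683620645662 0.005775161479585256
xyz [0.0295 0.0388 0.0486] w [-0.0001  0.0049  0.0022]
```

Call:
{"op": "jog_arm", "data": {"plan": [{"x": 0.03, "y": 0.05, "z": 0.04, "wx": 0, "wy": 0.005, "wz": 0}, {"x": 0.03, "y": 0.08, "z": 0.05, "wx": 0, "wy": 0.005, "wz": 0}, {"x": 0.03, "y": 0.1, "z": 0.05, "wx": 0, "wy": 0.005, "wz": 0}, {"x": 0.03, "y": 0.11, "z": 0.05, "wx": 0, "wy": 0.005, "wz": 0}]}}

```text
t: 4.95
eef_pos: [0.5862, -0.0122, 0.0446]
tool_rot: [-0.0, -0.047, 0.999, -0.0]
contact_force: [1.6, -3.0, -0.1]
gripper_width: -0.003
```

```bash
python3 - <<'E'
from h import *
p=monitor.get_obs()['eef_pos'];print(p,monitor.get_obs()["contact_force"])
y=np.array([-.0897,.996]);A=np.array([.573,.138])
print("stand y,x",(p[:2]-A)@y,(p[:2]-A)@[.996,.0897])
im=cams.read_camera("scene");cv2.imwrite("pics/d.png",cv2.resize(im[150:280,270:400,::-1],None,fx=4,fy=4))
for n,z in (("cup_rim",.079),("tray_tab",.054)):
  for c in finder.place_of("scene",n)[:1]:
    q=at_z("scene",c["location"],z);print(n,c,q,(q[:2]-A)@y)
E
```

```text
[ 0.58623632 -0.01215026  0.04458158] [ 1.58658095 -3.0372756  -0.0990497 ]
stand y,x -0.15073695785667346 -0.00028510466980610424
cup_rim {'location': [345.8, 214.2], 'confidence': 0.89} [0.59101518 0.11758699 0.079     ] -0.02194732415751064
tray_tab {'location': [327.1, 237.2], 'confidence': 0.88} [0.59855137 0.00882364 0.054     ] -0.13095160874151882
```

View pics/d.png

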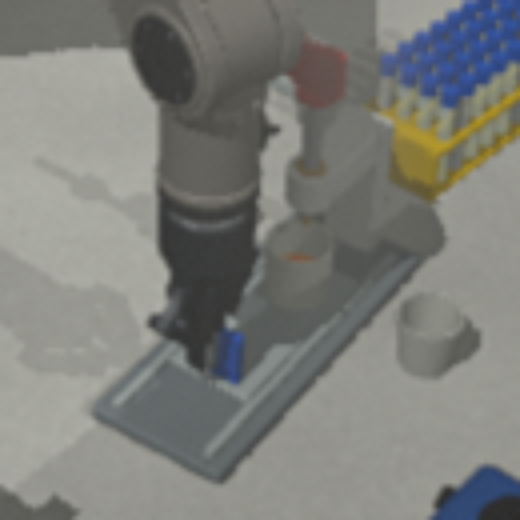

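The tab (crop (230,355)) is touching the fingers and the tray is moving with about 3 N. The cup is close to the axis but not there yet.

Call:
{"op": "jog_arm", "data": {"plan": [{"x": 0, "y": 0.015, "z": 0, "wx": 0, "wy": 0, "wz": 0}, {"x": 0, "y": 0.03, "z": 0, "wx": 0, "wy": 0, "wz": 0}, {"x": 0, "y": 0.04, "z": 0, "wx": 0, "wy": 0, "wz": 0}, {"x": 0, "y": 0.05, "z": 0, "wx": 0, "wy": 0, "wz": 0}]}}

```text
t: 5.43
eef_pos: [0.5851, -0.0031, 0.0446]
tool_rot: [-0.001, -0.047, 0.999, -0.001]
contact_force: [2.0, -9.6, -2.1]
gripper_width: -0.003
```

Call:
{"op": "jog_arm", "data": {"plan": [{"x": 0, "y": 0.015, "z": 0, "wx": 0, "wy": 0, "wz": 0}, {"x": 0, "y": 0.025, "z": 0, "wx": 0, "wy": 0, "wz": 0}]}}

```text
t: 5.6
eef_pos: [0.585, -0.003, 0.0447]
tool_rot: [0.0, -0.045, 0.999, -0.003]
contact_force: [3.8, -17.8, -2.0]
gripper_width: -0.003
```

Call:
{"op": "jog_arm", "data": {"plan": [{"x": 0, "y": 0.015, "z": 0, "wx": 0, "wy": 0, "wz": 0}, {"x": 0, "y": 0.025, "z": 0, "wx": 0, "wy": 0, "wz": 0}]}}

```text
t: 5.77
eef_pos: [0.585, -0.0032, 0.0448]
tool_rot: [0.001, -0.043, 0.999, -0.006]
contact_force: [4.9, -18.2, -3.0]
gripper_width: 0.0
```

The tray stalled at tab-face position −0.133 m with rising force, so it is home. I'll back off and rise.

Call:
{"op": "jog_arm", "data": {"plan": [{"x": 0, "y": -0.15, "z": 0, "wx": 0, "wy": 0, "wz": 0}, {"x": 0, "y": -0.3, "z": 0, "wx": 0, "wy": 0, "wz": 0.004}, {"x": 0, "y": -0.4, "z": -0.2, "wx": 0, "wy": 0, "wz": 0.004}, {"x": 0, "y": -0.4, "z": -0.4, "wx": 0, "wy": 0, "wz": 0.004}, {"x": 0, "y": -0.4, "z": -0.6, "wx": 0, "wy": 0, "wz": 0.004}, {"x": 0, "y": -0.4, "z": -0.8, "wx": 0, "wy": 0, "wz": 0.004}, {"x": 0, "y": -0.4, "z": -1, "wx": 0, "wy": 0, "wz": 0.004}, {"x": 0, "y": -0.4, "z": -1, "wx": 0, "wy": 0, "wz": 0.004}]}}

```text
t: 6.43
eef_pos: [0.5955, -0.0801, 0.2541]
tool_rot: [0.007, -0.037, 0.999, -0.006]
contact_force: [1.4, -0.7, 0.2]
gripper_width: 0.004
```

Call:
{"op": "jog_arm", "data": {"plan": [{"x": 0, "y": 0, "z": -0.2, "wx": 0, "wy": 0, "wz": 0}, {"x": 0, "y": 0, "z": -0.4, "wx": 0, "wy": 0, "wz": 0}, {"x": 0, "y": 0, "z": -0.6, "wx": 0, "wy": 0, "wz": 0}, {"x": 0, "y": 0, "z": -0.6, "wx": 0, "wy": 0, "wz": 0}], "hand": 1}}

```text
t: 6.77
eef_pos: [0.5964, -0.0784, 0.3822]
tool_rot: [0.013, -0.038, 0.999, -0.005]
contact_force: [1.3, -0.4, 1.8]
gripper_width: 0.564
```

```bash
python3 - <<'E'
from h import *
y=np.array([-.0897,.996]);A=np.array([.573,.138])
for k in("top","scene"):
  im=cams.read_camera(k);cv2.imwrite(f"pics/{k}2.png",im[:,:,::-1])
  for n,z in (("cup_rim",.079),("knob_grip",.259),("tray_tab",.054)):
   for c in finder.place_of(k,n)[:1]:
    q=at_z(k,c["location"],z);print(k,n,c,q,(q[:2]-A)@y,(q[:2]-A)@[.996,.09])
a=cv2.imread("pics/top2.png")[150:220,240:350];b=cv2.imread("pics/scene2.png")[140:270,290:390]
f=lambda i,s:cv2.resize(i,None,fx=s,fy=s,interpolation=2)
a=f(a,4);b=f(b,4);o=np.zeros((max(a.shape[0],b.shape[0])+0,a.shape[1]+b.shape[1] ,3),np.uint8);o=np.zeros((520,840,3),np.uint8);o[:280,:440]=a;o[:520,440:]=b
cv2.imwrite("pics/e.png",cv2.resize(o,(800,495)))
frac([*A,.38],95.1)
E
```

```text
top cup_rim {'location': [279.0, 182.5], 'confidence': 0.72} [0.5797697  0.13400127 0.079     ] -0.004589974277346246 0.006382738110781222
top knob_grip {'location': [271.4, 174.7], 'confidence': 0.47} [0.58757908 0.14465682 0.259     ] 0.005322448414844491 0.015119880903034963
top tray_tab {'location': [313.6, 177.7], 'confidence': 0.83} [0.60172765 0.01495396 0.054     ] -0.12513072210465362 0.0175385966404528
scene cup_rim {'location': [347.7, 208.7], 'confidence': 0.88} [0.57839298 0.14489202 0.079     ] 0.006380703752279944 0.005991687745628771
scene knob_grip {'location': [347.7, 167.1], 'confidence': 0.64} [0.57276686 0.13301882 0.259     ] -0.004940344049222103 -0.0006805186717519602
scene tray_tab {'location': [328.2, 234.3], 'confidence': 0.93} [0.59259123 0.02186844 0.054     ] -0.11742437202750701 0.009061027626564458
xyz [ 0.0187  1.0864 -0.0511] w [-0.0037  0.0034 -0.0046]
```

View pics/e.png

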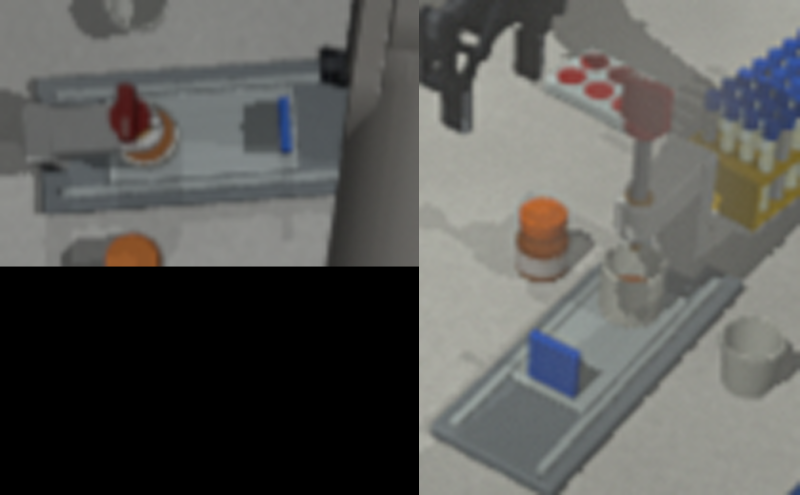

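The cup now sits under the probe and the bystanders are untouched. I'll fit the knob's silhouette in both cameras to get the axis.

```bash
python3 - <<'E'
from h import *
from scipy.optimize import minimize
S=8;W={"top":(262,160,34,30),"scene":(335,150,32,36)};M={}
for k,(u,v,w,h) in W.items():
  im=cv2.imread(f"pics/{k}2.png")[v:v+h,u:u+w].astype(int);hs=im
  r=im[:,:,2]-np.maximum(im[:,:,0],im[:,:,1]);sat=im[:,:,2]/(1+np.maximum(im[:,:,0],im[:,:,1]))
  m=((sat>1.6)&(abs(im[:,:,1]-im[:,:,0])<25)).astype(np.uint8)
  n,l,s,_=cv2.connectedComponentsWithStats(m);m=(l==1+s[1:,4].argmax()).astype(float);M[k]=m
  print(k,s[1:,4]); print("\n".join("".join(".#"[int(c)] for c in row) for row in m))
def ren(k,p):
  u,v,w,h=W[k];x,y,t=p;R=Ro.from_euler("z",t).as_matrix()
  bar=[R@[a,b,c]+[x,y,0] for a in(-.023,.023) for b in(-.007,.007) for c in(.234,.277)]
  disc=[[x+.018*np.cos(a),y+.018*np.sin(a),c] for a in np.linspace(0,6.28,24) for c in(.227,.235)]
  o=np.zeros((h*S,w*S),np.uint8)
  for P in(bar,disc):
    q=(np.array([proj(k,i) for i in P])-[u,v]+.5)*S
    cv2.fillConvexPoly(o,cv2.convexHull(q.astype(np.int32)),255)
  return cv2.resize(o,(w,h),interpolation=cv2.INTER_AREA)/255
for ks in(("top",),("scene",),("top","scene")):
  f=lambda p:sum(((ren(k,p)-M[k])**2).sum() for k in ks)
  best=min((minimize(f,[.574+dx,.138,t],method="Nelder-Mead",options=dict(initial_simplex=[[.574+dx,.138,t],[.580+dx,.138,t],[.574+dx,.144,t],[.574+dx,.138,t-.15]])) for dx in(0,.004) for t in(.08,0)),key=lambda r:r.fun)
  print(ks,best.x.round(4),best.fun)
E
```

```text
top [92]
..................................
..................................
..................................
..................................
..................................
..................................
..................................
..................................
..................................
..................................
..................................
..................................
..................................
.........####.....................
.........####.....................
.........####.....................
.........#####....................
........########..................
........#########.................
.......##########.................
.......##########.................
.......##########.................
.......###..#####.................
........##..#####.................
.........#..####..................
.........#####....................
..........###.....................
..................................
..................................
..................................
scene [18  3]
...........................
[... 1049 characters left out ...]
............
................................
................................
................................Traceback (most recent call last):
  File "<stdin>", line 21, in <module>
  File "<stdin>", line 21, in <genexpr>
    res = _minimize_neldermead(fun, x0, args, callback, bounds=bounds,
                               **options)
    fxr = func(xr)
    fx = function(np.copy(x), *(wrapper_args + args))
  File "<stdin>", line 20, in <lambda>
  File "<stdin>", line 20, in <genexpr>
  File "<stdin>", line 16, in ren
  File "h.py", line 9, in proj
    c=cams.get_calibration(cam);E=np.array(c["extrinsics"]);q=E[:3,:3]@np.array(p)+E[:3,3]
ValueError: time passes only in moves, steps and waits
```

```bash
sed -i 's/^def ray/import functools\ncal=functools.lru_cache(cams.get_calibration)\ndef ray/; s/c=cams.get_calibration(cam)/c=cal(cam)/' h.py; python3 - <<'E'
from h import *
from scipy.optimize import minimize
S=8;W={"top":(262,160,34,30),"scene":(335,150,32,36)};M={}
for k,(u,v,w,h) in W.items():
  im=cv2.imread(f"pics/{k}0.png")[v:v+h,u:u+w].astype(int)
  sat=im[:,:,2]/(1+np.maximum(im[:,:,0],im[:,:,1]))
  m=((sat>1.3)&(abs(im[:,:,1]-im[:,:,0])<25)).astype(np.uint8)
  n,l,s,_=cv2.connectedComponentsWithStats(m);m=(l==1+s[1:,4].argmax()).astype(np.uint8)
  m=cv2.morphologyEx(np.pad(m,6),cv2.MORPH_CLOSE,np.ones((5,5)))[6:-6,6:-6].astype(float);M[k]=m
  print(k,s[1:,4]); print("\n".join("".join(".#"[int(c)] for c in row) for row in m if row.any()))
def ren(k,p):
  u,v,w,h=W[k];x,y,t=p;R=Ro.from_euler("z",t).as_matrix()
  bar=[R@[a,b,c]+[x,y,0] for a in(-.023,.023) for b in(-.007,.007) for c in(.234,.277)]
  disc=[[x+.018*np.cos(a),y+.018*np.sin(a),c] for a in np.linspace(0,6.28,24) for c in(.227,.235)]
  o=np.zeros((h*S,w*S),np.uint8)
  for P in(bar,disc):
    q=(np.array([proj(k,i) for i in P])-[u,v]+.5)*S
    cv2.fillConvexPoly(o,cv2.convexHull(q.astype(np.int32)),255)
  return cv2.resize(o,(w,h),interpolation=cv2.INTER_AREA)/255
for ks in(("top",),("scene",),("top","scene")):
  f=lambda p:sum(((ren(k,p)-M[k])**2).sum() for k in ks)
  best=min((minimize(f,[.574,.138,t],method="Nelder-Mead",options=dict(maxiter=80,initial_simplex=[[.574,.138,t],[.580,.138,t],[.574,.144,t],[.574,.138,t-.15]])) for t in(.08,0)),key=lambda r:r.fun)
  print(ks,best.x.round(4),best.fun)
E
```

```text
top [120   4   1   1   3]
.........####.....................
.........#####....................
.........#####....................
.........######...................
........########..................
........#########.................
.......##########.................
.......##########.................
.......###########................
.......###########................
.......###########................
.......##########.................
........#########.................
.........#######..................
..........####....................
scene [ 15 185  22]
.....######.....................
.....######.....................
.....#######....................
......##########................
......#############.............
......###############...........
......###############...........
......###############...........
......##############............
......##############............
......##############............
........###########.............
.........##########.............
.........##########.............
.........##########.............
.........##########.............
..........#########.............
...........######...............
.............###................
('top',) [0.5737 0.1392 0.0256] 10.003567858515954
('scene',) [ 0.566   0.1404 -0.0709] 34.048381391772395
('top', 'scene') [0.5703 0.1385 0.0077] 68.76970396001536
```

```bash
python3 -c "
from h import *
frac([.5745,.12,.38],92);frac([.5735,.139,.38],92)"
```

```text
xyz [ 0.0179  0.9961 -0.05  ] w [-0.0037  0.0035  0.0127]
xyz [ 0.0158  1.0912 -0.0511] w [-0.0037  0.0035  0.0127]
```

Call:
{"op": "jog_arm", "data": {"plan": [{"x": 0, "y": 0.2, "z": -0.02, "wx": 0, "wy": 0, "wz": 0}, {"x": 0, "y": 0.4, "z": -0.05, "wx": -0.002, "wy": 0.002, "wz": 0.005}, {"x": 0.01, "y": 0.6, "z": -0.05, "wx": -0.004, "wy": 0.0035, "wz": 0.013}, {"x": 0.015, "y": 0.8, "z": -0.05, "wx": -0.004, "wy": 0.0035, "wz": 0.013}, {"x": 0.017, "y": 1, "z": -0.05, "wx": -0.004, "wy": 0.0035, "wz": 0.013}, {"x": 0.017, "y": 1, "z": -0.05, "wx": -0.004, "wy": 0.0035, "wz": 0.013}, {"x": 0.017, "y": 1, "z": -0.05, "wx": -0.004, "wy": 0.0035, "wz": 0.013}], "hand": 1}}

```text
t: 7.75
eef_pos: [0.5737, 0.1243, 0.3786]
tool_rot: [-0.001, -0.02, 1.0, 0.001]
contact_force: [-1.2, -1.0, -0.4]
gripper_width: 1.0
```

```bash
python3 -c "
from h import *
o=monitor.get_obs();print(o['eef_pos'],o['gripper_width'],o['q'])
frac([.5735,.139,.30],92);frac([.5735,.139,.25],92)"
```

```text
[0.57371177 0.12431135 0.37859662] 0.9999216650150134 [-0.58055018  0.23171481  0.32491803  1.58877629 -0.07704814  1.33551243
  1.36528518]
xyz [-0.0028  0.073   0.3931] w [ 0.0003 -0.0007  0.0016]
xyz [-0.0034  0.0727  0.6431] w [ 0.0003 -0.0007  0.0016]
```

Call:
{"op": "jog_arm", "data": {"plan": [{"x": -0.003, "y": 0.073, "z": 0.05, "wx": 0, "wy": 0, "wz": 0.0015}, {"x": -0.003, "y": 0.073, "z": 0.15, "wx": 0, "wy": 0, "wz": 0.0015}, {"x": -0.003, "y": 0.073, "z": 0.3, "wx": 0, "wy": 0, "wz": 0.0015}, {"x": -0.003, "y": 0.073, "z": 0.4, "wx": 0, "wy": 0, "wz": 0.0015}, {"x": -0.003, "y": 0.073, "z": 0.4, "wx": 0, "wy": 0, "wz": 0.0015}, {"x": -0.003, "y": 0.073, "z": 0.48, "wx": 0, "wy": 0, "wz": 0.0015}, {"x": -0.003, "y": 0.073, "z": 0.56, "wx": 0, "wy": 0, "wz": 0.0015}, {"x": -0.003, "y": 0.073, "z": 0.64, "wx": 0, "wy": 0, "wz": 0.0015}, {"x": -0.003, "y": 0.073, "z": 0.64, "wx": 0, "wy": 0, "wz": 0.0015}, {"x": -0.003, "y": 0.073, "z": 0.64, "wx": 0, "wy": 0, "wz": 0.0015}]}}

```text
t: 8.58
eef_pos: [0.5736, 0.138, 0.2511]
tool_rot: [-0.001, -0.017, 1.0, 0.0]
contact_force: [-0.3, -0.1, -0.9]
gripper_width: 1.0
```

```bash
python3 - <<'E'
from h import *
im=cams.read_camera("scene");cv2.imwrite("pics/f.png",cv2.resize(im[100:230,280:410,::-1],None,fx=4.5,fy=4.5,interpolation=2))
o=monitor.get_obs();print(o['eef_pos'],o['contact_force'])
frac([.5735,.139,.25],92)
E
```

```text
[0.57418634 0.13832562 0.25186483] [ 0.13067234 -0.65829059  0.63634487]
xyz [0.0033 0.0035 0.0093] w [ 0.0003 -0.0004 -0.0002]
```

View pics/f.png

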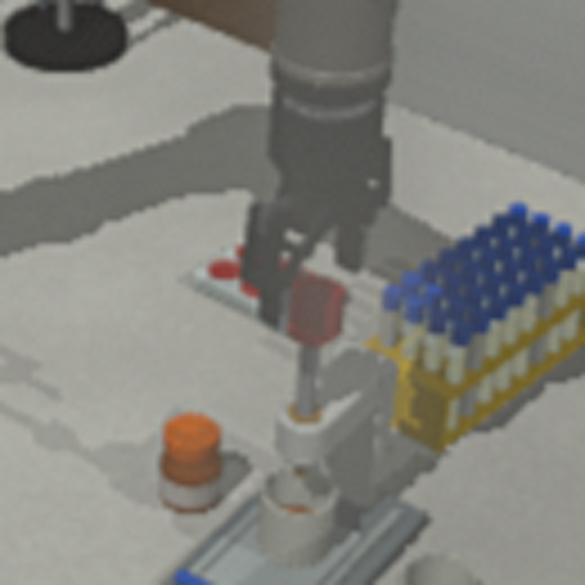

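The fingers straddle the knob (crop (318,305)). I'll go a little lower and close.

Call:
{"op": "jog_arm", "data": {"plan": [{"x": 0.003, "y": 0.003, "z": 0.03, "wx": 0, "wy": 0, "wz": 0}, {"x": 0.003, "y": 0.003, "z": 0.03, "wx": 0, "wy": 0, "wz": 0}, {"x": 0.003, "y": 0.003, "z": 0.03, "wx": 0, "wy": 0, "wz": 0}, {"x": 0.003, "y": 0.003, "z": 0.03, "wx": 0, "wy": 0, "wz": 0}, {"x": 0.003, "y": 0.003, "z": 0.03, "wx": 0, "wy": 0, "wz": 0}, {"x": 0.003, "y": 0.003, "z": 0.03, "wx": 0, "wy": 0, "wz": 0}, {"x": 0.003, "y": 0.003, "z": 0.03, "wx": 0, "wy": 0, "wz": 0}, {"x": 0.003, "y": 0.003, "z": 0.03, "wx": 0, "wy": 0, "wz": 0}, {"x": 0.003, "y": 0.003, "z": 0.03, "wx": 0, "wy": 0, "wz": 0}, {"x": 0.003, "y": 0.003, "z": 0.03, "wx": 0, "wy": 0, "wz": 0}], "hand": -1, "grip_force": 40}}

```text
t: 9.47
eef_pos: [0.5736, 0.1426, 0.2465]
tool_rot: [-0.0, -0.019, 1.0, 0.003]
contact_force: [0.0, 8.3, 1.2]
gripper_width: 0.155
```

```bash
python3 - <<'E'
from h import *
o=monitor.get_obs();print(o['eef_pos'],o['contact_force'],o['torque'],o['gripper_width'])
E
```

```text
[0.57361939 0.14263546 0.24653682] [0.04084766 8.32210437 1.16017519] [ 1.45507534  0.13112371 -0.02971796] 0.15480864833662045
```

Call:
{"op": "jog_arm", "data": {"plan": [{"x": 0, "y": 0.005, "z": 0, "wx": 0, "wy": 0, "wz": 0}, {"x": 0, "y": 0.005, "z": 0, "wx": 0, "wy": 0, "wz": 0}, {"x": 0, "y": 0.005, "z": 0, "wx": 0, "wy": 0, "wz": 0}, {"x": 0, "y": 0.005, "z": 0, "wx": 0, "wy": 0, "wz": 0}]}}

```text
t: 9.8
eef_pos: [0.5737, 0.1431, 0.2467]
tool_rot: [-0.0, -0.018, 1.0, 0.002]
contact_force: [-0.3, -1.8, 1.6]
gripper_width: 0.158
```

Call:
{"op": "jog_arm", "data": {"plan": [{"x": 0, "y": 0, "z": 0.03, "wx": 0, "wy": 0, "wz": 0}, {"x": 0, "y": 0, "z": 0.06, "wx": 0, "wy": 0, "wz": 0}, {"x": 0, "y": 0, "z": 0.09, "wx": 0, "wy": 0, "wz": 0}, {"x": 0, "y": 0, "z": 0.1, "wx": 0, "wy": 0, "wz": 0}, {"x": 0, "y": 0, "z": 0.1, "wx": 0, "wy": 0, "wz": 0}, {"x": 0, "y": 0, "z": 0.1, "wx": 0, "wy": 0, "wz": 0}]}}

```text
t: 10.3
eef_pos: [0.5736, 0.143, 0.2264]
tool_rot: [-0.0, -0.018, 1.0, 0.002]
contact_force: [-0.3, -2.1, 0.9]
gripper_width: 0.156
```

Call:
{"op": "jog_arm", "data": {"plan": [{"x": 0, "y": 0, "z": 0.015, "wx": 0, "wy": 0, "wz": 0}, {"x": 0, "y": 0, "z": 0.03, "wx": 0, "wy": 0, "wz": 0}, {"x": 0, "y": 0, "z": 0.03, "wx": 0, "wy": 0, "wz": 0}, {"x": 0, "y": 0, "z": 0.03, "wx": 0, "wy": 0, "wz": 0}, {"x": 0, "y": 0, "z": 0.03, "wx": 0, "wy": 0, "wz": 0}]}}

```text
t: 10.72
eef_pos: [0.5736, 0.143, 0.2204]
tool_rot: [-0.0, -0.018, 1.0, 0.002]
contact_force: [-0.7, -1.0, 1.4]
gripper_width: 0.158
```

Call:
{"op": "jog_arm", "data": {"plan": [{"x": 0, "y": 0, "z": 0.01, "wx": 0, "wy": 0, "wz": 0}, {"x": 0, "y": 0, "z": 0.01, "wx": 0, "wy": 0, "wz": 0}, {"x": 0, "y": 0, "z": 0.01, "wx": 0, "wy": 0, "wz": 0}, {"x": 0, "y": 0, "z": 0.01, "wx": 0, "wy": 0, "wz": 0}]}}

```text
t: 11.05
eef_pos: [0.5736, 0.1431, 0.2183]
tool_rot: [-0.0, -0.018, 1.0, 0.002]
contact_force: [-0.1, -1.7, 1.7]
gripper_width: 0.16
```

Call:
{"op": "jog_arm", "data": {"plan": [{"x": 0, "y": 0, "z": 0.01, "wx": 0, "wy": 0, "wz": 0}, {"x": 0, "y": 0, "z": 0.01, "wx": 0, "wy": 0, "wz": 0}, {"x": 0, "y": 0, "z": 0.01, "wx": 0, "wy": 0, "wz": 0}, {"x": 0, "y": 0, "z": 0.01, "wx": 0, "wy": 0, "wz": 0}]}}

```text
t: 11.38
eef_pos: [0.5736, 0.1431, 0.2163]
tool_rot: [-0.0, -0.018, 1.0, 0.002]
contact_force: [-0.9, -1.7, 1.3]
gripper_width: 0.157
```

```bash
cat > rd.py <<'E'
from h import *
F=[]
for i in range(6):
    cams.read_camera("top");o=monitor.get_obs();F.append(np.r_[o["eef_pos"],o["contact_force"],o["torque"]])
F=np.array(F);print(F.mean(0).round(4),"sd Fz",F[:,5].std().round(2), "t",o["t"])
E
python3 rd.py
```

```text
[ 0.5736  0.1431  0.2164 -0.4789 -1.5497  1.3905 -0.5703  0.0768  0.0178] sd Fz 0.32 t 11.6833
```

Call:
{"op": "jog_arm", "data": {"plan": [{"x": 0, "y": 0, "z": 0.01, "wx": 0, "wy": 0, "wz": 0}, {"x": 0, "y": 0, "z": 0.01, "wx": 0, "wy": 0, "wz": 0}, {"x": 0, "y": 0, "z": 0.01, "wx": 0, "wy": 0, "wz": 0}, {"x": 0, "y": 0, "z": 0.01, "wx": 0, "wy": 0, "wz": 0}]}}

```text
t: 12.02
eef_pos: [0.5736, 0.1431, 0.2143]
tool_rot: [-0.0, -0.018, 1.0, 0.002]
contact_force: [-0.3, -1.9, 1.4]
gripper_width: 0.157
```

Call:
{"op": "jog_arm", "data": {"plan": [{"x": 0, "y": 0, "z": 0.01, "wx": 0, "wy": 0, "wz": 0}, {"x": 0, "y": 0, "z": 0.01, "wx": 0, "wy": 0, "wz": 0}, {"x": 0, "y": 0, "z": 0.01, "wx": 0, "wy": 0, "wz": 0}, {"x": 0, "y": 0, "z": 0.01, "wx": 0, "wy": 0, "wz": 0}]}}

```text
t: 12.35
eef_pos: [0.5736, 0.1431, 0.2123]
tool_rot: [-0.0, -0.018, 1.0, 0.002]
contact_force: [-0.9, -1.0, 0.3]
gripper_width: 0.156
```

```bash
python3 rd.py
```

```text
[ 0.5736  0.1431  0.2123  0.0148 -1.3277  1.6095 -0.573   0.0643  0.0346] sd Fz 0.48 t 12.65
```

Call:
{"op": "jog_arm", "data": {"plan": [{"x": 0, "y": 0, "z": 0.01, "wx": 0, "wy": 0, "wz": 0}, {"x": 0, "y": 0, "z": 0.01, "wx": 0, "wy": 0, "wz": 0}, {"x": 0, "y": 0, "z": 0.01, "wx": 0, "wy": 0, "wz": 0}, {"x": 0, "y": 0, "z": 0.01, "wx": 0, "wy": 0, "wz": 0}]}}

```text
t: 12.98
eef_pos: [0.5736, 0.1431, 0.2103]
tool_rot: [-0.0, -0.018, 1.0, 0.002]
contact_force: [0.2, -1.1, 1.9]
gripper_width: 0.151
```

Call:
{"op": "jog_arm", "data": {"plan": [{"x": 0, "y": 0, "z": 0.01, "wx": 0, "wy": 0, "wz": 0}, {"x": 0, "y": 0, "z": 0.01, "wx": 0, "wy": 0, "wz": 0}, {"x": 0, "y": 0, "z": 0.01, "wx": 0, "wy": 0, "wz": 0}, {"x": 0, "y": 0, "z": 0.01, "wx": 0, "wy": 0, "wz": 0}]}}

```text
t: 13.32
eef_pos: [0.5736, 0.143, 0.2082]
tool_rot: [-0.0, -0.018, 1.0, 0.002]
contact_force: [0.3, -1.3, 1.8]
gripper_width: 0.157
```

```bash
python3 rd.py
```

```text
[ 0.5736  0.1431  0.2083 -0.4756 -1.3477  1.6978 -0.5666  0.0757 -0.0107] sd Fz 0.58 t 13.6167
```

Call:
{"op": "jog_arm", "data": {"plan": [{"x": 0, "y": 0, "z": 0.01, "wx": 0, "wy": 0, "wz": 0}, {"x": 0, "y": 0, "z": 0.01, "wx": 0, "wy": 0, "wz": 0}, {"x": 0, "y": 0, "z": 0.01, "wx": 0, "wy": 0, "wz": 0}, {"x": 0, "y": 0, "z": 0.01, "wx": 0, "wy": 0, "wz": 0}]}}

```text
t: 13.95
eef_pos: [0.5736, 0.1431, 0.2062]
tool_rot: [-0.0, -0.018, 1.0, 0.002]
contact_force: [-0.7, -0.9, 1.5]
gripper_width: 0.158
```

Call:
{"op": "jog_arm", "data": {"plan": [{"x": 0, "y": 0, "z": 0.01, "wx": 0, "wy": 0, "wz": 0}, {"x": 0, "y": 0, "z": 0.01, "wx": 0, "wy": 0, "wz": 0}, {"x": 0, "y": 0, "z": 0.01, "wx": 0, "wy": 0, "wz": 0}, {"x": 0, "y": 0, "z": 0.01, "wx": 0, "wy": 0, "wz": 0}]}}

```text
t: 14.28
eef_pos: [0.5736, 0.1431, 0.2042]
tool_rot: [-0.0, -0.018, 1.0, 0.002]
contact_force: [-0.8, -0.9, 1.4]
gripper_width: 0.154
```

```bash
python3 rd.py
```

```text
[ 0.5736  0.1431  0.2042 -0.5611 -1.3448  1.6908 -0.5759  0.0783  0.0177] sd Fz 0.32 t 14.5833
```

Call:
{"op": "jog_arm", "data": {"plan": [{"x": 0, "y": 0, "z": 0.01, "wx": 0, "wy": 0, "wz": 0}, {"x": 0, "y": 0, "z": 0.01, "wx": 0, "wy": 0, "wz": 0}, {"x": 0, "y": 0, "z": 0.01, "wx": 0, "wy": 0, "wz": 0}, {"x": 0, "y": 0, "z": 0.01, "wx": 0, "wy": 0, "wz": 0}]}}

```text
t: 14.92
eef_pos: [0.5736, 0.1431, 0.2022]
tool_rot: [-0.0, -0.018, 1.0, 0.002]
contact_force: [-0.2, -2.1, 2.0]
gripper_width: 0.157
```

Call:
{"op": "jog_arm", "data": {"plan": [{"x": 0, "y": 0, "z": 0.01, "wx": 0, "wy": 0, "wz": 0}, {"x": 0, "y": 0, "z": 0.01, "wx": 0, "wy": 0, "wz": 0}, {"x": 0, "y": 0, "z": 0.01, "wx": 0, "wy": 0, "wz": 0}, {"x": 0, "y": 0, "z": 0.01, "wx": 0, "wy": 0, "wz": 0}]}}

```text
t: 15.25
eef_pos: [0.5736, 0.1431, 0.2001]
tool_rot: [-0.0, -0.018, 1.0, 0.002]
contact_force: [-0.9, -2.6, 1.3]
gripper_width: 0.153
```

```bash
python3 rd.py
```

```text
[ 0.5736  0.1431  0.2002  0.0773 -1.577   1.2222 -0.6007  0.069   0.0475] sd Fz 0.63 t 15.55
```

```bash
python3 - <<'E'
from h import *
im=cams.read_camera("scene");cv2.imwrite("pics/g.png",cv2.resize(im[120:230,300:400,::-1],None,fx=5.4,fy=5.4,interpolation=2))
E
```

```text
(no output)
```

View pics/g.png

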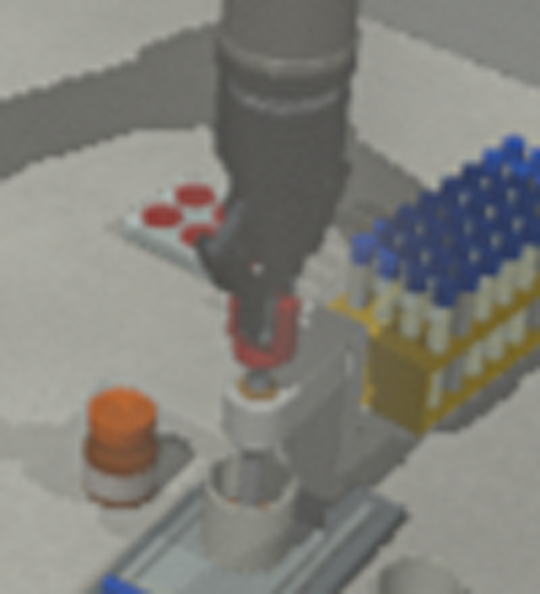

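The knob has come down with the gripper (crop (262,330)) and the probe is inside the cup with no contact yet. I'll carry on in 2 mm steps.

Call:
{"op": "jog_arm", "data": {"plan": [{"x": 0, "y": 0, "z": 0.01, "wx": 0, "wy": 0, "wz": 0}, {"x": 0, "y": 0, "z": 0.01, "wx": 0, "wy": 0, "wz": 0}, {"x": 0, "y": 0, "z": 0.01, "wx": 0, "wy": 0, "wz": 0}, {"x": 0, "y": 0, "z": 0.01, "wx": 0, "wy": 0, "wz": 0}]}}

```text
t: 15.93
eef_pos: [0.5736, 0.1431, 0.1981]
tool_rot: [-0.0, -0.018, 1.0, 0.002]
contact_force: [0.2, -1.2, 1.8]
gripper_width: 0.156
```

Call:
{"op": "jog_arm", "data": {"plan": [{"x": 0, "y": 0, "z": 0.01, "wx": 0, "wy": 0, "wz": 0}, {"x": 0, "y": 0, "z": 0.01, "wx": 0, "wy": 0, "wz": 0}, {"x": 0, "y": 0, "z": 0.01, "wx": 0, "wy": 0, "wz": 0}, {"x": 0, "y": 0, "z": 0.01, "wx": 0, "wy": 0, "wz": 0}]}}

```text
t: 16.27
eef_pos: [0.5736, 0.1431, 0.1961]
tool_rot: [-0.0, -0.018, 1.0, 0.002]
contact_force: [-0.6, -0.5, 2.0]
gripper_width: 0.157
```

```bash
python3 rd.py
```

```text
[ 0.5736  0.1431  0.1961 -0.4293 -1.3108  1.5948 -0.6015  0.0587  0.0338] sd Fz 1.06 t 16.5667
```

Call:
{"op": "jog_arm", "data": {"plan": [{"x": 0, "y": 0, "z": 0.01, "wx": 0, "wy": 0, "wz": 0}, {"x": 0, "y": 0, "z": 0.01, "wx": 0, "wy": 0, "wz": 0}, {"x": 0, "y": 0, "z": 0.01, "wx": 0, "wy": 0, "wz": 0}, {"x": 0, "y": 0, "z": 0.01, "wx": 0, "wy": 0, "wz": 0}]}}

```text
t: 16.9
eef_pos: [0.5737, 0.143, 0.1941]
tool_rot: [-0.0, -0.018, 1.0, 0.002]
contact_force: [-0.4, -2.2, 2.1]
gripper_width: 0.159
```

```bash
python3 rd.py
```

```text
[ 0.5736  0.1431  0.1941  0.407  -1.8395  0.9072 -0.6194  0.0552  0.048 ] sd Fz 0.39 t 17.2
```

Call:
{"op": "jog_arm", "data": {"plan": [{"x": 0, "y": 0, "z": 0.01, "wx": 0, "wy": 0, "wz": 0}, {"x": 0, "y": 0, "z": 0.01, "wx": 0, "wy": 0, "wz": 0}, {"x": 0, "y": 0, "z": 0.01, "wx": 0, "wy": 0, "wz": 0}, {"x": 0, "y": 0, "z": 0.01, "wx": 0, "wy": 0, "wz": 0}]}}

```text
t: 17.53
eef_pos: [0.5737, 0.1431, 0.1923]
tool_rot: [-0.0, -0.018, 1.0, 0.002]
contact_force: [-0.9, -1.6, 3.4]
gripper_width: 0.155
```

```bash
python3 rd.py
```

```text
[ 0.5737  0.1431  0.1923 -1.304  -1.9068  4.0008 -0.6577  0.219   0.0295] sd Fz 0.64 t 17.8333
```

Fz rose from about 1.5 to 4.0 N, so the tip presses on the resin with about 2.5 N. That matches a contact height of z≈0.194 and about 2 mm of give. Now I'll turn clockwise.

Call:
{"op": "jog_arm", "data": {"plan": [{"x": 0, "y": 0, "z": 0.001, "wx": 0, "wy": 0, "wz": 0.02}, {"x": 0, "y": 0, "z": 0.001, "wx": 0, "wy": 0, "wz": 0.045}, {"x": 0, "y": 0, "z": 0.001, "wx": 0, "wy": 0, "wz": 0.07}, {"x": 0, "y": 0, "z": 0.001, "wx": 0, "wy": 0, "wz": 0.095}, {"x": 0, "y": 0, "z": 0.001, "wx": 0, "wy": 0, "wz": 0.12}, {"x": 0, "y": 0, "z": 0.001, "wx": 0, "wy": 0, "wz": 0.12}]}}

```text
t: 18.33
eef_pos: [0.5736, 0.1426, 0.192]
tool_rot: [-0.001, 0.171, 0.985, 0.002]
contact_force: [-1.0, -2.5, 3.8]
gripper_width: 0.159
```

```bash
python3 rd.py
```

```text
[ 5.7360e-01  1.4260e-01  1.9200e-01 -1.7597e+00 -3.6116e+00  4.3714e+00
 -1.0750e+00  4.2830e-01 -3.4000e-03] sd Fz 0.47 t 18.6333
```

Call:
{"op": "jog_arm", "data": {"plan": [{"x": 0, "y": 0, "z": 0, "wx": 0, "wy": 0, "wz": 0.025}, {"x": 0, "y": 0, "z": 0, "wx": 0, "wy": 0, "wz": 0.05}, {"x": 0, "y": 0, "z": 0, "wx": 0, "wy": 0, "wz": 0.075}, {"x": 0, "y": 0, "z": 0, "wx": 0, "wy": 0, "wz": 0.1}, {"x": 0, "y": 0, "z": 0, "wx": 0, "wy": 0, "wz": 0.125}, {"x": 0, "y": 0, "z": 0, "wx": 0, "wy": 0, "wz": 0.15}, {"x": 0, "y": 0, "z": 0, "wx": 0, "wy": 0, "wz": 0.15}]}}

```text
t: 19.22
eef_pos: [0.5732, 0.142, 0.1919]
tool_rot: [-0.002, 0.396, 0.918, 0.001]
contact_force: [-2.9, -4.3, 5.8]
gripper_width: 0.159
```

```bash
python3 rd.py
```

```text
[ 0.5732  0.142   0.1919 -2.7976 -4.3364  4.9712 -1.309   0.7092  0.0129] sd Fz 0.35 t 19.5167
```

Call:
{"op": "jog_arm", "data": {"plan": [{"x": 0, "y": 0, "z": 0, "wx": 0, "wy": 0, "wz": 0.025}, {"x": 0, "y": 0, "z": 0, "wx": 0, "wy": 0, "wz": 0.05}, {"x": 0, "y": 0, "z": 0, "wx": 0, "wy": 0, "wz": 0.075}, {"x": 0, "y": 0, "z": 0, "wx": 0, "wy": 0, "wz": 0.1}, {"x": 0, "y": 0, "z": 0, "wx": 0, "wy": 0, "wz": 0.12}, {"x": 0, "y": 0, "z": 0, "wx": 0, "wy": 0, "wz": 0.135}, {"x": 0, "y": 0, "z": 0, "wx": 0, "wy": 0, "wz": 0.135}, {"x": 0, "y": 0, "z": 0, "wx": 0, "wy": 0, "wz": 0.135}]}}

```text
t: 20.18
eef_pos: [0.5729, 0.1417, 0.1917]
tool_rot: [-0.002, 0.578, 0.816, 0.0]
contact_force: [-3.0, -3.9, 2.6]
gripper_width: 0.153
```

```bash
python3 rd.py
```

```text
[ 0.573   0.1418  0.1917 -2.6242 -3.9332  3.0529 -1.2284  0.37   -0.0869] sd Fz 0.39 t 20.4833
```

Call:
{"op": "jog_arm", "data": {"plan": [{"x": 0, "y": 0, "z": 0, "wx": 0, "wy": 0, "wz": 0}, {"x": 0, "y": 0, "z": 0, "wx": 0, "wy": 0, "wz": 0}, {"x": 0, "y": 0, "z": 0, "wx": 0, "wy": 0, "wz": 0}, {"x": 0, "y": 0, "z": 0, "wx": 0, "wy": 0, "wz": 0}, {"x": 0, "y": 0, "z": 0, "wx": 0, "wy": 0, "wz": 0}, {"x": 0, "y": 0, "z": 0, "wx": 0, "wy": 0, "wz": 0}, {"x": 0, "y": 0, "z": 0, "wx": 0, "wy": 0, "wz": 0}, {"x": 0, "y": 0, "z": 0, "wx": 0, "wy": 0, "wz": 0}], "hand": 0.5}}

```text
t: 21.15
eef_pos: [0.573, 0.1418, 0.1917]
tool_rot: [-0.002, 0.578, 0.816, 0.001]
contact_force: [-0.2, 0.5, 0.5]
gripper_width: 0.75
```

Call:
{"op": "jog_arm", "data": {"plan": [{"x": 0, "y": 0, "z": -0.05, "wx": 0, "wy": 0, "wz": 0}, {"x": 0, "y": 0, "z": -0.15, "wx": 0, "wy": 0, "wz": 0}, {"x": 0, "y": 0, "z": -0.3, "wx": 0, "wy": 0, "wz": 0}, {"x": 0, "y": 0, "z": -0.5, "wx": 0, "wy": 0, "wz": 0}, {"x": 0, "y": 0, "z": -0.7, "wx": 0, "wy": 0, "wz": 0}, {"x": 0, "y": 0, "z": -0.9, "wx": 0, "wy": 0, "wz": 0}, {"x": 0, "y": 0, "z": -0.9, "wx": 0, "wy": 0, "wz": 0}]}}

```text
t: 21.73
eef_pos: [0.577, 0.141, 0.381]
tool_rot: [0.002, 0.579, 0.815, 0.006]
contact_force: [1.1, -0.6, 0.9]
gripper_width: 0.751
```

```bash
python3 - <<'E'
from h import *
im=cams.read_camera("scene");a=im[120:230,300:400,::-1];b=cams.read_camera("top")[150:220,240:350,::-1]
o=np.zeros((440,840,3),np.uint8);o[:440,:400]=cv2.resize(a,None,fx=4,fy=4,interpolation=2);o[:280,400:]=cv2.resize(b,None,fx=4,fy=4,interpolation=2)
cv2.imwrite("pics/i.png",o[:,:800])
for d in(0,.03,.054,.06): print(d,proj("scene",[.5737,.143,.259-d]))
for k in("scene","top"): print([ (np.round(r["location"],1),r["confidence"]) for r in finder.place_of(k,"knob_grip")[:1]])
E
```

```text
0 [np.float64(349.8), np.float64(165.9)]
0.03 [np.float64(349.2), np.float64(173.4)]
0.054 [np.float64(348.7), np.float64(179.3)]
0.06 [np.float64(348.6), np.float64(180.8)]
[(array([345.8, 181.4]), 0.46)]
[]
```

View pics/i.png

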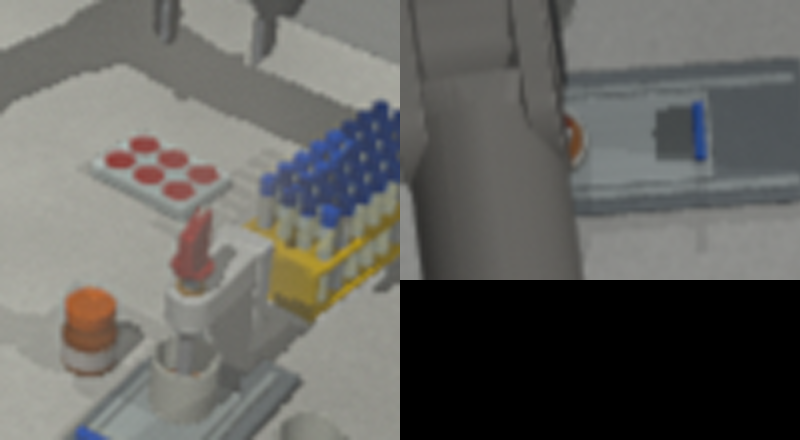

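The gripper is clear. The knob is turned and stays down (scene row about 181, against 179 predicted at 54 mm). The tab hasn't moved, and the jar and rack stand where they were.

```bash
python3 -c "
from h import *
print(bot.hand_in(), monitor.get_obs()['t'])"
```

```text
the job is handed in; nothing more can be done
the job is handed in; nothing more can be done
```

I did all the steps and handed the job in at about 22 s, well under the 64 s limit. The hand-in reports no verdict, so I can't confirm it passed.

- **Tray:** I pushed it home by the blue tab. It stalled against the stop at about 18 N, with the tab face 133 mm from the axis as expected. The tab was in the same place in the last picture.
- **Probe:** I lowered it about 54 mm in small steps. The vertical force then rose from about 1.5 N to 4.0 N, so the tip presses on the resin with roughly 2.5 N, about 2 mm of give.
- **Lock:** Holding that height, I turned the knob about 73° clockwise, to an estimated 1.32 rad. I did not push it to the 1.4 rad end stop. I then opened the gripper and rose clear.

**Last checks:** the picture after release shows the knob turned and still down, at pixel row about 181 where 179 was predicted. The jar and rack look undisturbed.

**Not fully checked:**
- **Tip force after release:** it can't be measured directly. While I turned the knob, the vertical force reading ranged from 3.1 to 5.0 N, and the gripper sank another 0.6 mm.
- **Top camera:** the arm hid the knob, so the finder found nothing there.
- **Knob position:** my first estimate was about 4 mm off sideways, and I corrected it once the knob was gripped.

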